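# Sweep screw caps through the tray gate

### The arm

A 6-joint arm with a two-finger parallel gripper is mounted at the origin on the work surface. World frame = base frame: x ahead of the robot, y to its left, z up, the work surface at z = 0. Lengths are in m, angles in rad, forces in N, time in s.
With the tool pointing down it reaches from about 0.3 to 0.875 m from the base axis. Payload 6.4 kg.
Tool frame: the origin (TCP) lies midway between the tips of the shut fingers; the grasp point (between the pads) lies 19 mm behind it; z points along the fingers, y is the direction in which the jaws open and shut (so a half turn about z gives the same grasp; the last joint's range is limited). The gripper opens to 85 mm and grips with 20 to 120 N. Pads are 22 mm wide; open, the fingers measure 114 mm over their backs; the gripper's body (76 mm by 85 mm) begins 54 mm behind the grasp point. The pads swing forward as they close: fully open they stand 13 mm farther back than shut.
Start: joints at [0.919, 0.181, 1.607, -0, 1.354, -0.206], TCP at [0.248, 0.519, 0.231] pointing down, gripper open.
Joint ranges: [-2.99, 2.99], [-0.89, 2.07], [0.3, 2.58], [-1.14, 4.28], [0, 2.63], [-3.12, 3.12]. Speed limits (rad/s): [2.57, 2.57, 3.01, 3.14, 3.14, 3.14].

### API

Orientations are given as a unit quaternion [w, x, y, z].
In Python, from bench import get_obs, camera, hand_in gives the robot as it stands.
- The arm moves only by the tool drive_tool, never from a script. Its argument "deltas" is a list of rows, each a list of 2 entries, a list of its own where there are three numbers: the shift along the world's x, y, z in m, then the turn about the world's z in rad. A call has 1 to 10 rows; each row shifts and turns the pose as measured when the row begins; what a row does not reach is not made up. A row lasts 1/10 s, in which the tool goes at most 50 mm and 8.59 degrees, less where a joint would pass 70% of its speed; a pose out of reach is approached as far as the arm can. A call is refused whole if a number of a shift passes 0.05 or a number of a turn 0.15, either way. A call with a gripper value outside its range is refused whole. "gripper" is the opening, from 0 (shut) to 1 (fully open), set as the call begins (left out, the last holds). The fingers move at their own pace and stop on an object; the grip force is fixed at half the most. Time passes only in rows, so rows that do not move let the fingers close. It gives the time, the measured TCP pose, the force and the opening at its end, in the units of the state.
- get_obs(): the state, without advancing time (a new reading comes with each control period).
- camera(name): name is "scene" or "top" or "wrist"; returns a dict with "frame" (480x640x3 uint8, red, green, blue), "fx", "fy", "cx", "cy" (pixels), "eye" and "attitude" of the camera in the world. Camera axes: x right, y down, z forward; pixel columns grow to the right and rows downward; lengths in m; the calibration is good to about 2 mm. A picture is of the moment at which its call begins. There is no depth.
- hand_in(): hands the job in, once; it reports no verdict.
The state is a dict: "time_s": time; "q": joint angles; "dq": joint speeds; "joint_efforts": joint torques, N m; "eef_pos": TCP position; "eef_rot": TCP orientation; "wrist_force": force on the tool from outside, world axes, zero at the start; "torque": the same for the moment, N m; "opening": opening from 0.0 (shut) to 1.0 (fully open).
Only numpy, scipy, OpenCV 4.12 (cv2) and the standard library are available. Lean on these libraries where they do the work, as an engineer would, in place of code of your own. Each camera call takes 0.05 s, during which the arm holds its last target.

### The job

Clear the three small screw caps off the sorting tray: with the fingertips, sweep them over the deck and through the narrow gate so that they fall into the slot one at a time, each settled before the next goes in. Do not pick any of them up, and leave the wide jar lid, the dropper bottle and everything else on the counter where they stand.

Things in the scene. Friction and masses are not known exactly. Their poses are not given: they have to be found in the camera images.
- tray: fixed dark steel sorting tray; origin at counter level, x towards the gate, y to the left of that, z up. Flat deck, top at z = 80 mm, x -120 to 100, y -165 to 165 mm, with a lip 10 mm high and 4 mm thick along its back and both sides. Its front edge (x = 100) carries a wall 18 mm high, 6 mm thick (x 97 to 103), over the full width save for the gate
- gate (a point): middle of the gate, a 46 mm wide gap in the tray's front wall: tray (100, 0, 80) mm, axes as the tray's. The deck ends at this line; a part pushed over it drops into the slot. Two thin jaws, 18 mm high, guide parts in: they splay back over the deck from beside the gap, tray (97, +-24), to tray (82, +-49) mm
- slot (a point): centre of the slot's floor, tray (133, 0, 4) mm, axes as the tray's. The slot is an open-topped well behind the gate, 66 mm along x (tray x 100 to 166) by 96 mm along y, 76 mm deep below the deck; its side and far walls are 98 mm high above the counter
- cap1_center (a point): centre (half-way up) of a small white plastic screw cap lying flat on the deck: solid round disc, 30 mm across, 14 mm high, about 14 g, z axis up
- cap2_center (a point): centre (half-way up) of a small white plastic screw cap lying flat on the deck: solid round disc, 30 mm across, 14 mm high, about 14 g, z axis up
- cap3_center (a point): centre (half-way up) of a small white plastic screw cap lying flat on the deck: solid round disc, 30 mm across, 14 mm high, about 14 g, z axis up
- jar_lid: wide white jar lid on the deck, 46 mm across, 17 mm high, too wide for the gate; origin at the centre of its underside. Stays where it is
- dropper: amber dropper bottle standing on the deck, 27 mm across, 68 mm high; origin at the centre of its underside. Stays where it is
- pill_jar: jar with blue lid on the counter, 56 mm across, 85 mm high; origin at the centre of its underside
- flask: small bottle with black cap on the counter, 44 mm across, 100 mm high; origin at the centre of its underside
- mix_cup: white open mixing cup on the counter, 60 mm across, 50 mm high; origin at the centre of its underside
- spatula: mixing spatula, 160 mm long, lying on the counter along its x; origin under its middle

How it is judged:
By the outcome, as a careful person would: the job done as asked, in the order asked, and still so for the second after the job is handed in, with the robot touching nothing.
It also fails if it takes over 64 s, if anything falls off the work surface, if the arm or the gripper's body presses on something with over 40 N, if the wrist force passes 120 N, or if a joint passes its speed limit or range.

## Working session

There is one attempt and no reset: what is moved stays moved. The work goes in short steps, Python scripts to look and compute and a tool call to move; the robot and the scene stay as the last step left them, time stands still between calls to the robot, and variables do not carry over. Pictures are saved under pics/ and viewed, and the job is handed in when it is done.

Besides the shell and the picture viewer there is one more tool, called after "Emit:" as name(argument=value, ...), one argument or row to a line, values as JSON. drive_tool: Moves the arm, as the interface text tells. Its arguments: {"type":"object","properties":{"deltas":{"type":"array","items":{"type":"array"}},"gripper":{"type":"number"}},"required":["deltas"]}

```bash
mkdir -p pics; python3 - <<'E'
from bench import *
import cv2
o=get_obs();print({k:o[k] for k in('time_s','eef_pos','eef_rot','opening')})
for n in('top','scene'):
    c=camera(n);cv2.imwrite(f'pics/{n}0.png',c['frame'][:,:,::-1]);print(n,{k:c[k] for k in c if k!='frame'})
E
```

```text
{'time_s': 0.0, 'eef_pos': array([0.24754032, 0.5183547 , 0.23035873]), 'eef_rot': array([-3.79577406e-04,  2.21064363e-01,  9.75258798e-01, -8.24724748e-04]), 'opening': 0.9993080305513878}
top {'fx': 577.790048641487, 'fy': 577.790048641487, 'cx': 328.4034841913921, 'cy': 249.84997347991336, 'eye': array([0.33683924, 0.00342267, 1.34282235]), 'attitude': array([-0.06011094,  0.7129783 , -0.6956114 ,  0.06460189])}
scene {'fx': 583.8176020873127, 'fy': 583.8176020873127, 'cx': 322.12510089816794, 'cy': 237.7294628815896, 'eye': array([1.56733708, 0.05980965, 0.76945292]), 'attitude': array([-0.32248541,  0.61445386,  0.63676363, -0.3361275 ])}
```

View pics/top0.png

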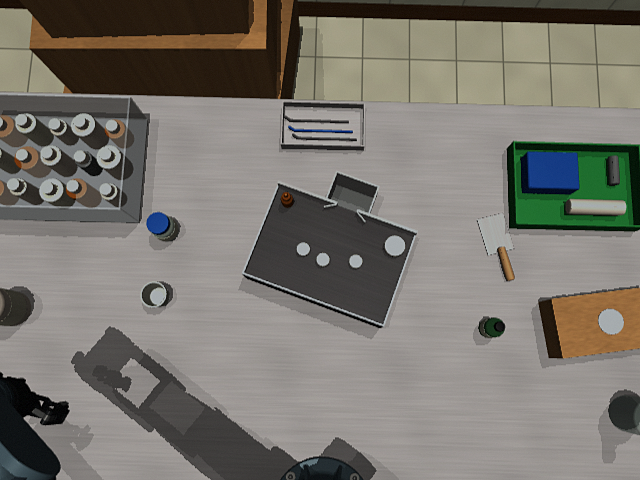

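View pics/scene0.png

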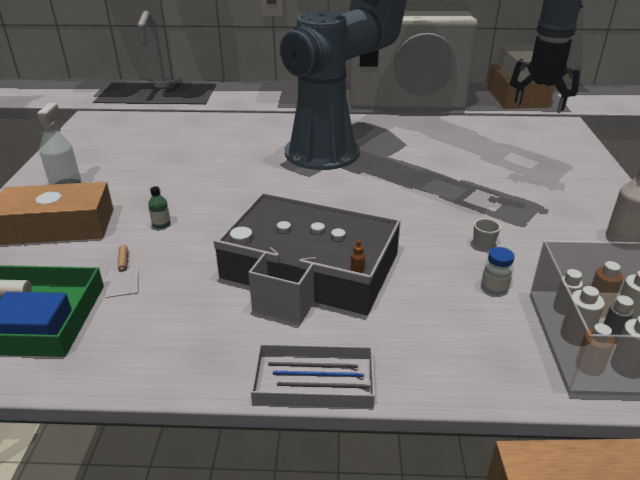

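The top view shows the three caps at about (303,249), (322,259) and (356,261). The jar lid is at (395,246), the dropper at (287,199), and the gate near (345,210), facing up and slightly right.

```bash
cat > h.py <<'E'
import numpy as np,cv2
from scipy.spatial.transform import Rotation as R
from bench import *
def Rm(c): w,x,y,z=c['attitude']; return R.from_quat([x,y,z,w]).as_matrix()
def ray(c,u,v,z):
    d=Rm(c)@np.array([(u-c['cx'])/c['fx'],(v-c['cy'])/c['fy'],1]); e=c['eye']; return e+d*(z-e[2])/d[2]
def proj(c,p):
    q=Rm(c).T@(np.array(p)-c['eye']); return c['fx']*q[0]/q[2]+c['cx'],c['fy']*q[1]/q[2]+c['cy']
def whites(c,T=150,lo=60):
    f=c['frame'].astype(int); m=((f.min(2)>T)&(f.max(2)-f.min(2)<40)).astype(np.uint8)
    n,l,s,ce=cv2.connectedComponentsWithStats(m)
    return [(ce[i],s[i]) for i in range(1,n) if lo<s[i][4]<900]
E
python3 - <<'E'
from h import *
c=camera('top'); f=c['frame']
for ce,s in whites(c):
    if 230<ce[0]<430 and 170<ce[1]<330: print(ce.round(1),s,ray(c,*ce,.094)[:2].round(4))
cv2.imwrite('pics/topz.png',cv2.resize(f[165:335,235:425],None,fx=4,fy=3.5,interpolation=cv2.INTER_CUBIC)[:,:,::-1])
cv2.imwrite('pics/topz.png',cv2.resize(f[165:315,230:430],None,fx=4,fy=4,interpolation=cv2.INTER_CUBIC)[:,:,::-1])
E
```

```text
[392.6 198.4] [379 194  30  11 150] [ 0.68   -0.1424]
[394.4 211.4] [378 208  36   7 170] [ 0.6505 -0.1466]
[394.5 245.1] [385 236  20  19 305] [ 0.5741 -0.147 ]
[302.7 248.4] [297 243  13  12 122] [0.5615 0.0547]
[322.5 258.8] [317 253  12  13 123] [0.5396 0.0106]
[355.3 260.6] [350 255  12  12 123] [ 0.5373 -0.0614]
[427.5 276.2] [412 274  31   4  64] [ 0.5069 -0.2193]
[230.8 295.3] [209 293  50   6 191] [0.4546 0.2068]
[254.1 305.5] [211 300  80  12 332] [0.4339 0.1554]
[400.5 307.3] [393 300  18  15 111] [ 0.4377 -0.1605]
[280.1 319.3] [256 315  49   8 231] [0.4058 0.0983]
[400.7 322.2] [389 317  29  10 151] [ 0.4057 -0.161 ]
```

View pics/topz.png

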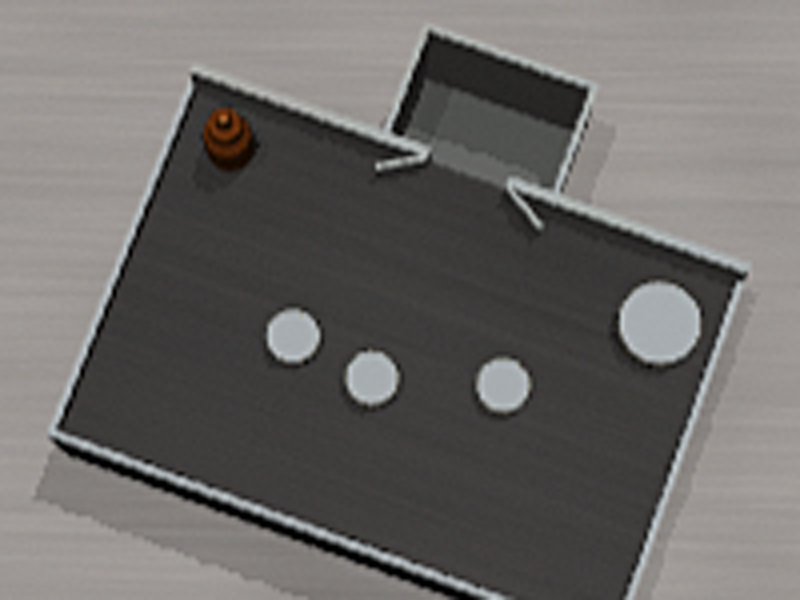

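```bash
cat >> h.py <<'E'
import os
if os.path.exists('tray.npy'):
    TX,TY,TA=np.load('tray.npy')
    RT=np.array([[np.cos(TA),-np.sin(TA)],[np.sin(TA),np.cos(TA)]])
    def w2t(p): return RT.T@(np.array(p)[:2]-[TX,TY])*1000
    def t2w(x,y): return RT@np.array([x,y])/1000+[TX,TY]
E
python3 - <<'E'
from h import *
c=camera('top')
P=[((193,71),(103,165),.098),((746,268),(103,-165),.098),((428,152),(99,23),.098),((511,183),(99,-23),.098),((53,434),(-120,165),.09),((428,28),(168,50),.098),((594,87),(168,-50),.098),((376,167),(82,49),.098),((541,229),(82,-49),.098)]
W=np.array([ray(c,u/4+230-.4,v/4+165-.4,z)[:2] for (u,v),t,z in P]);T=np.array([t for _,t,_ in P])/1000
wm,tm=W.mean(0),T.mean(0)
H=(T-tm).T@(W-wm);a=np.arctan2(H[0,1]-H[1,0],H[0,0]+H[1,1])
RT=np.array([[np.cos(a),-np.sin(a)],[np.sin(a),np.cos(a)]])
o=wm-RT@tm;print(o,a,np.degrees(a));print(((W-o)@RT*1000-T*1000).round(1))
np.save('tray.npy',[*o,a])
E
python3 - <<'E'
from h import *
c=camera('top')
for n,u,v,z in[('c1',302.7,248.4,.094),('c2',322.5,258.8,.094),('c3',355.3,260.6,.094),('lid',394.5,245.1,.097),('drop',287,198,.11)]:print(n,w2t(ray(c,u,v,z)).round(1),ray(c,u,v,z).round(4))
print('gate',t2w(100,0),'slot',t2w(133,0))
s=camera('scene')
for n,u,v,z in[('c1',338,233,.094),('c2',318,228,.094),('c3',284,226,.094)]:print(n,w2t(ray(s,u,v,z)).round(1))
for p in [(103,165,.098),(103,-165,.098),(82,49,.098),(82,-49,.098)]: print(proj(s,[*t2w(*p[:2]),p[2]]))
E
```

```text
[ 0.56257203 -0.00838168] -0.32827973194276117 -18.80904314000621
[[-3.8 -1.2]
 [-3.1  2.8]
 [ 2.   1.8]
 [ 1.3 -1.4]
 [ 2.8 -2. ]
 [ 0.3 -0.7]
 [ 0.3  0.6]
 [ 0.9 -0.1]
 [-0.6  0.2]]
c1 [-21.3  59.3] [0.5616 0.0546 0.094 ]
c2 [-27.9  10.5] [0.5396 0.0106 0.094 ]
c3 [ -6.8 -58.2] [ 0.5374 -0.0613  0.094 ]
lid [  55.  -127.4] [ 0.5735 -0.1467  0.097 ]
drop [ 69.8 129.9] [0.6705 0.0921 0.11  ]
gate [ 0.65723186 -0.04062319] slot [ 0.68846961 -0.05126289]
c1 [-16.9  60.2]
c2 [-19.7  14.8]
c3 [ -1.5 -55. ]
(np.float64(369.5376259564109), np.float64(276.2548683795543))
(np.float64(213.0401616533474), np.float64(240.3463315291293))
(np.float64(315.4276793379761), np.float64(256.8253328430486))
(np.float64(269.5769087071195), np.float64(246.47981455934232))
```

```bash
python3 - <<'E'
from h import *
for p in [(-72,12),(-28,10.5)]: print(p,t2w(*p).round(4))
print(t2w(1000,0)-t2w(0,0),t2w(0,1000)-t2w(0,0))
E
```

```text
(-72, 12) [0.4983 0.0262]
(-28, 10.5) [0.5395 0.0106]
[ 0.94659838 -0.3224151 ] [0.3224151  0.94659838]
```

Emit:
drive_tool(
  deltas=[
    [[0.02,-0.045,0],0.06],
    [[0.02,-0.045,0],0.06],
    [[0.025,-0.045,0],0],
    [[0.025,-0.045,0],0],
    [[0.025,-0.045,0],0],
    [[0.025,-0.045,0],0],
    [[0.025,-0.045,0],0],
    [[0.025,-0.045,0],0],
    [[0.025,-0.045,0],0],
    [[0.025,-0.045,0],0],
  ],
  gripper=0.14,
)

```text
time_s: 1.3
eef_pos: [0.4784, 0.0778, 0.2317]
eef_rot: [0.002, 0.154, 0.988, 0.001]
wrist_force: [1.1, 0.4, -0.0]
opening: 0.141
```

Emit:
drive_tool(
  deltas=[
    [[0.01,-0.025,-0.03],-0.01],
    [[0.01,-0.025,-0.03],0],
    [[0,0,-0.03],0],
    [[0,0,-0.02],0],
    [[0,0,0],0],
  ],
)

```text
time_s: 1.8
eef_pos: [0.5032, 0.0175, 0.1204]
eef_rot: [0.006, 0.164, 0.986, 0.001]
wrist_force: [0.2, 0.5, -0.1]
opening: 0.143
```

```bash
python3 - <<'E'
from h import *
o=get_obs();print(o['eef_pos'],w2t(o['eef_pos']))
c=camera('wrist');cv2.imwrite('pics/w1.png',c['frame'][:,:,::-1])
c=camera('scene');cv2.imwrite('pics/s1.png',cv2.resize(c['frame'][150:300,210:410],None,fx=4,fy=4)[:,:,::-1])
E
```

```text
[0.50323637 0.01754634 0.12041958] [-64.52662667   5.41270994]
```

View pics/w1.png

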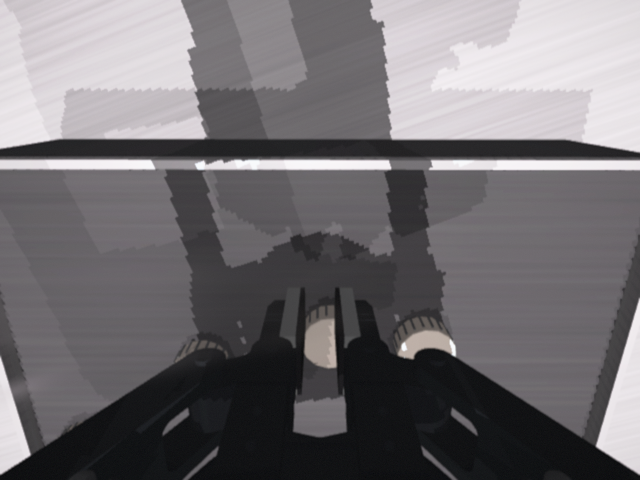

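View pics/s1.png

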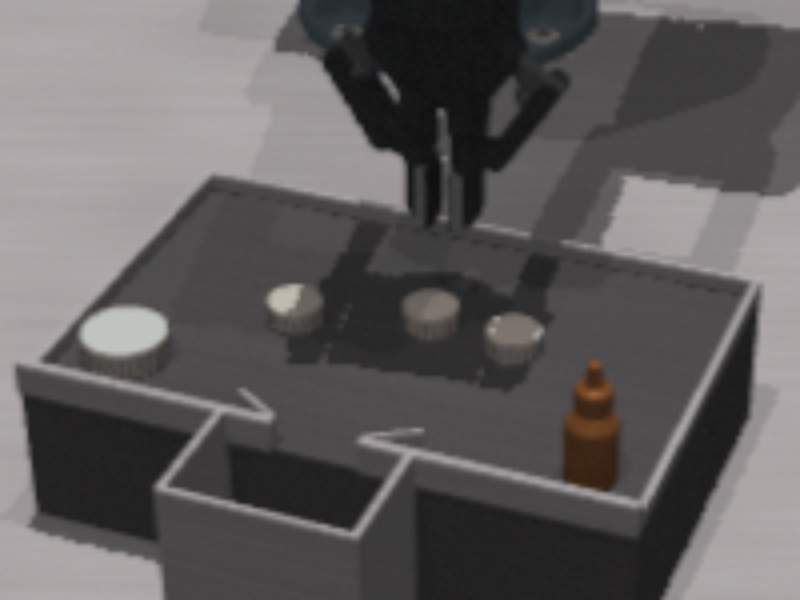

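The wrist view has the middle cap between and ahead of the fingers. The scene view has the fingertips behind it, with the gate clear.

Emit:
drive_tool(
  deltas=[
    [[-0.003,0.006,-0.01],0],
    [[0,0,-0.012],0],
    [[0,0,-0.008],0],
    [[0,0,-0.003],0],
    [[0,0,0],0],
  ],
)

```text
time_s: 2.4
eef_pos: [0.5044, 0.0253, 0.0917]
eef_rot: [0.012, 0.162, 0.987, 0.001]
wrist_force: [1.0, 0.0, -0.0]
opening: 0.137
```

```bash
python3 - <<'E'
from h import *
o=get_obs();print(o['eef_pos'],w2t(o['eef_pos']))
c=camera('scene');cv2.imwrite('pics/s2.png',cv2.resize(c['frame'][150:300,210:410],None,fx=4,fy=4)[:,:,::-1])
E
```

```text
[0.50442842 0.02530416 0.09174722] [-65.89946305  13.14058348]
```

View pics/s2.png

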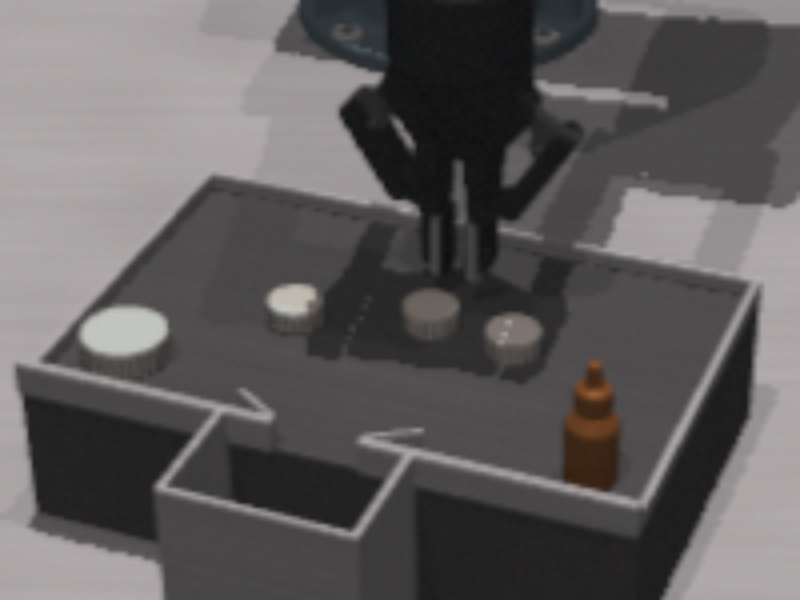

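Emit:
drive_tool(
  deltas=[
    [[-0.001,-0.002,-0.004],0],
    [[0,0,-0.003],0],
    [[0.005,-0.002,0],0],
    [[0.0092,-0.004,0],0],
    [[0.0092,-0.004,0],0],
    [[0.0092,-0.004,0],0],
    [[0.0092,-0.004,0],0],
    [[0,0,0],0],
  ],
)

```text
time_s: 3.25
eef_pos: [0.5511, 0.0024, 0.0857]
eef_rot: [0.014, 0.163, 0.987, 0.001]
wrist_force: [0.5, 0.5, -0.0]
opening: 0.144
```

```bash
python3 - <<'E'
from h import *
o=get_obs();print(o['eef_pos'],o['eef_rot'],w2t(o['eef_pos']))
c=camera('scene');cv2.imwrite('pics/s3.png',cv2.resize(c['frame'][150:300,210:410],None,fx=4,fy=4)[:,:,::-1])
E
```

```text
[0.5511184  0.00240895 0.08574548] [1.38026372e-02 1.62525412e-01 9.86607662e-01 5.46444934e-04] [-14.32104466   6.52157311]
```

View pics/s3.png

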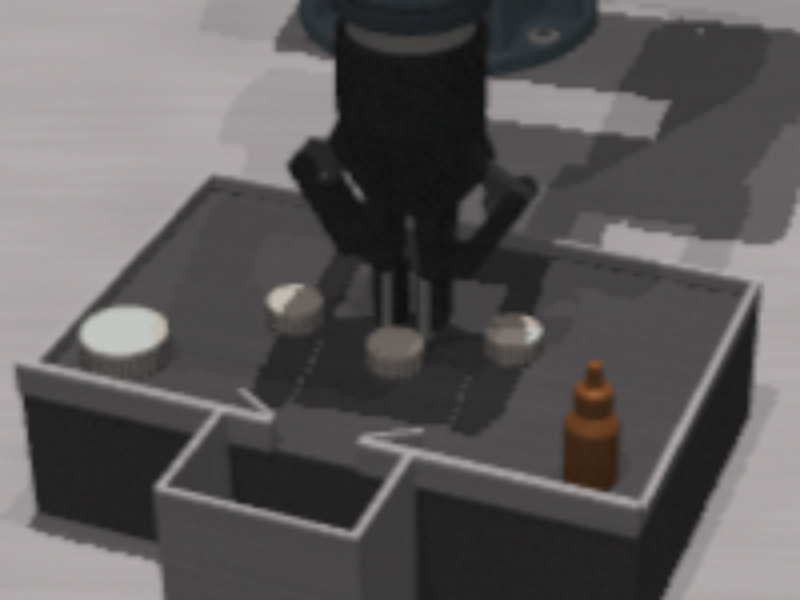

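The cap rides centred against the two tips at about (395,345) in the zoom. Continuing.

Emit:
drive_tool(
  deltas=[
    [[0.0092,-0.004,-0.001],0],
    [[0.0092,-0.004,0],0],
    [[0.0092,-0.004,0],0],
    [[0.0092,-0.004,0],0],
    [[0.0092,-0.004,0],0],
    [[0.0092,-0.004,0],0],
    [[0,0,0],0],
  ],
)

```text
time_s: 4.0
eef_pos: [0.6102, -0.0233, 0.0841]
eef_rot: [0.013, 0.162, 0.987, 0.001]
wrist_force: [0.3, 0.3, -0.1]
opening: 0.14
```

```bash
python3 - <<'E'
from h import *
o=get_obs();print(o['eef_pos'],o['eef_rot'],w2t(o['eef_pos']))
c=camera('scene');cv2.imwrite('pics/s4.png',cv2.resize(c['frame'][150:300,210:410],None,fx=4,fy=4)[:,:,::-1])
E
```

```text
[ 0.61015741 -0.02330483  0.08412004] [1.30784399e-02 1.62373116e-01 9.86642565e-01 6.12460514e-04] [49.855696    1.21601881]
```

View pics/s4.png

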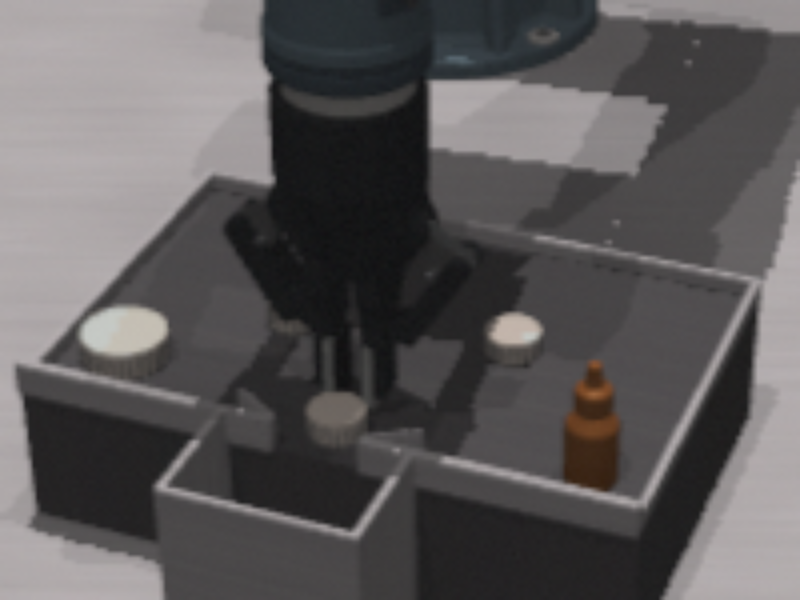

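```bash
python3 - <<'E'
from h import *
s=camera('scene')
print(w2t(ray(s,336/4+210-.4,410/4+150-.4,.094)))
print(w2t(ray(s,336/4+210-.4,417/4+150-.4,.087)))
for p in [(97,24),(97,-24),(82,49),(82,-49)]:
    u,v=proj(s,[*t2w(*p),.098]); print(p,(u-210)*4,(v-150)*4)
E
```

```text
[77.5722044   0.93223791]
[74.19840767 -0.74449744]
(97, 24) 362.1880254017899 433.65411150038653
(97, -24) 271.6084899961338 412.9704730057109
(82, 49) 421.71071735190435 427.30133137219445
(82, -49) 238.30763482847806 385.91925823736926
```

Cap is at tray (76, 0), on the gate's centre line, so I'm pushing straight through.

Emit:
drive_tool(
  deltas=[
    [[0.0095,-0.0036,0],0],
    [[0.0095,-0.0036,0],0],
    [[0.0095,-0.0032,0],0],
    [[0.0065,-0.0022,0],0],
    [[0,0,0],0],
    [[0,0,0],0],
  ],
)

```text
time_s: 4.7
eef_pos: [0.6465, -0.0359, 0.0836]
eef_rot: [0.012, 0.162, 0.987, 0.001]
wrist_force: [0.3, 0.2, -0.1]
opening: 0.135
```

```bash
python3 - <<'E'
from h import *
o=get_obs();print(o['eef_pos'],o['eef_rot'],w2t(o['eef_pos']))
c=camera('scene');cv2.imwrite('pics/s5.png',cv2.resize(c['frame'][150:300,210:410],None,fx=4,fy=4)[:,:,::-1])
E
```

```text
[ 0.64645047 -0.03594607  0.08362985] [1.20269208e-02 1.62026750e-01 9.86712772e-01 7.68606824e-04] [88.28637165  0.95127284]
```

View pics/s5.png

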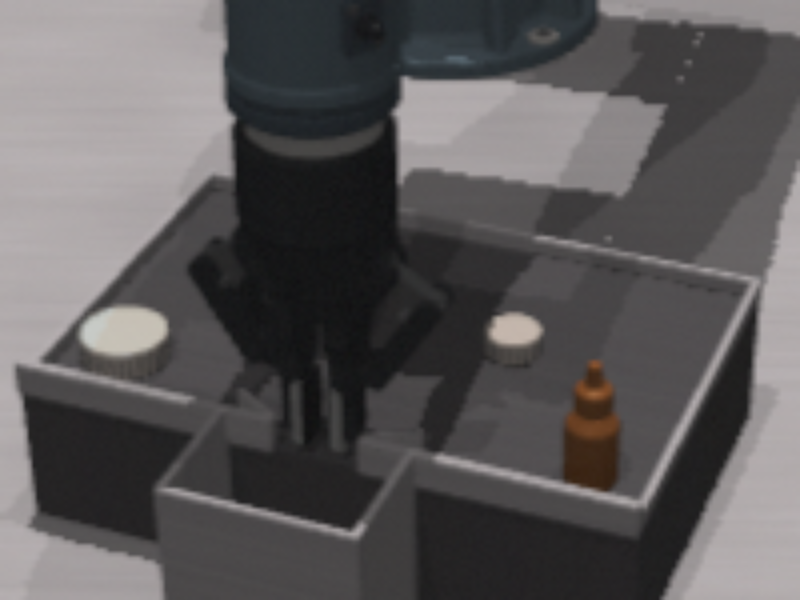

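Cap 2 went over the edge and the fingertips stand free in the gate. I'm lifting and moving behind the left cap at tray (-21, 59).

Emit:
drive_tool(
  deltas=[
    [[-0.005,0.002,0.02],0],
    [[-0.005,0.002,0.025],0],
    [[-0.018,0.0205,0],-0.11],
    [[-0.018,0.0205,0],-0.11],
    [[-0.018,0.0205,0],-0.11],
    [[-0.018,0.0205,0],-0.11],
    [[-0.018,0.0205,0],0],
    [[-0.0128,0.0185,0],0],
    [[0,0,0],0],
  ],
)

```text
time_s: 5.65
eef_pos: [0.5259, 0.0931, 0.1299]
eef_rot: [0.011, 0.383, 0.924, -0.001]
wrist_force: [-0.2, -1.2, -0.3]
opening: 0.142
```

```bash
python3 - <<'E'
from h import *
o=get_obs();w,x,y,z=o['eef_rot'];m=R.from_quat([x,y,z,w]).as_matrix();print(o['eef_pos'],m[:,2].round(3),w2t(o['eef_pos']),'push deg rel tray',np.degrees(np.arctan2(m[1,1],m[0,1])-np.pi/2-TA),o['q'])
c=camera('top');cv2.imwrite('pics/t6.png',cv2.resize(c['frame'][165:315,230:430],None,fx=4,fy=4)[:,:,::-1])
for ce,s in whites(c,120):
    if 230<ce[0]<410 and 170<ce[1]<330: print(ce.round(1),s,w2t(ray(c,*ce,.094)).round(1))
E
```

```text
[0.52588497 0.09309957 0.12990057] [ 0.02  -0.011 -1.   ] [-67.44699404  84.23352774] push deg rel tray -26.211510119968686 [-0.04085602  0.19482648  1.81152242 -0.01151894  1.11514123 -0.82086459]
[349.5 203.7] [344 198  12  13 115] [109.5  -2.8]
[394.5 245.2] [385 235  20  21 324] [  55.4 -127.6]
[355.3 260.9] [349 255  13  13 136] [ -7.4 -58.3]
[248.7 285.7] [235 260  31  40 632] [-138.7  140.3]
```

View pics/t6.png

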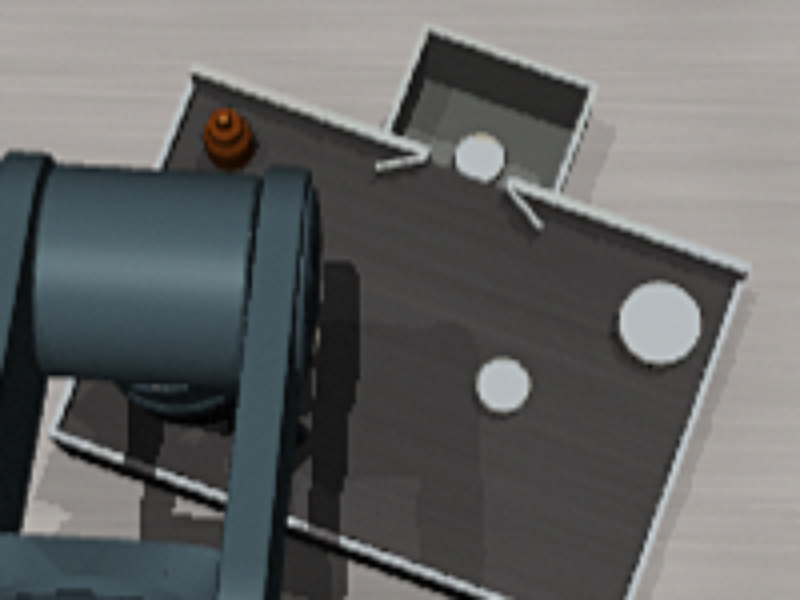

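```bash
python3 - <<'E'
from h import *
c=camera('top');print(w2t(ray(c,349.5,203.7,.018)),w2t(ray(c,349.5,203.7,.094)))
c=camera('scene');cv2.imwrite('pics/s7.png',cv2.resize(c['frame'][150:300,210:410],None,fx=4,fy=4)[:,:,::-1])
E
```

```text
[129.48075371   0.7937918 ] [109.57669969  -2.78582784]
```

View pics/s7.png

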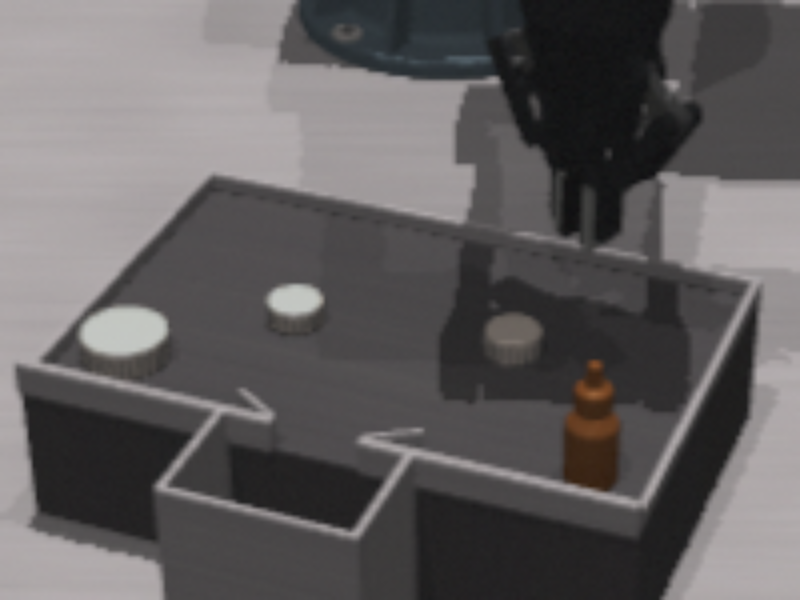

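Top-view ray onto the slot floor puts cap 2 at tray (129, 1), lying flat; the scene view shows the gate and deck clear of it. Descending behind cap 1 and starting its push.

Emit:
drive_tool(
  deltas=[
    [[0,0,-0.02],-0.05],
    [[0,0,-0.015],0],
    [[0,0,-0.007],0],
    [[0,0,0],0],
    [[0.007,-0.0073,0],0],
    [[0.007,-0.0073,0],0],
    [[0.006,-0.0065,0],0],
    [[0,0,0],0],
  ],
)

```text
time_s: 6.6
eef_pos: [0.5565, 0.0626, 0.0905]
eef_rot: [0.016, 0.41, 0.912, -0.001]
wrist_force: [0.4, -0.1, -0.4]
opening: 0.14
```

```bash
cat >> h.py <<'E'
def st(name=None):
    o=get_obs();w,x,y,z=o['eef_rot'];m=R.from_quat([x,y,z,w]).as_matrix();print('t',o['time_s'],'pos',o['eef_pos'].round(4),'ax',m[:,2].round(3),'tray',w2t(o['eef_pos']).round(1),'push deg',np.degrees(np.arctan2(m[1,1],m[0,1])-np.pi/2-TA).round(1),'F',o['wrist_force'].round(1))
    if name:
        c=camera('scene');cv2.imwrite(f'pics/{name}.png',cv2.resize(c['frame'][150:300,210:410],None,fx=4,fy=4)[:,:,::-1])
E
python3 -c "
from h import *
st('s8')"
```

```text
t 6.6 pos [0.5565 0.0626 0.0905] ax [ 0.029 -0.015 -0.999] tray [-28.6  65.2] push deg -29.6 F [ 0.4 -0.1 -0.4]
```

View pics/s8.png

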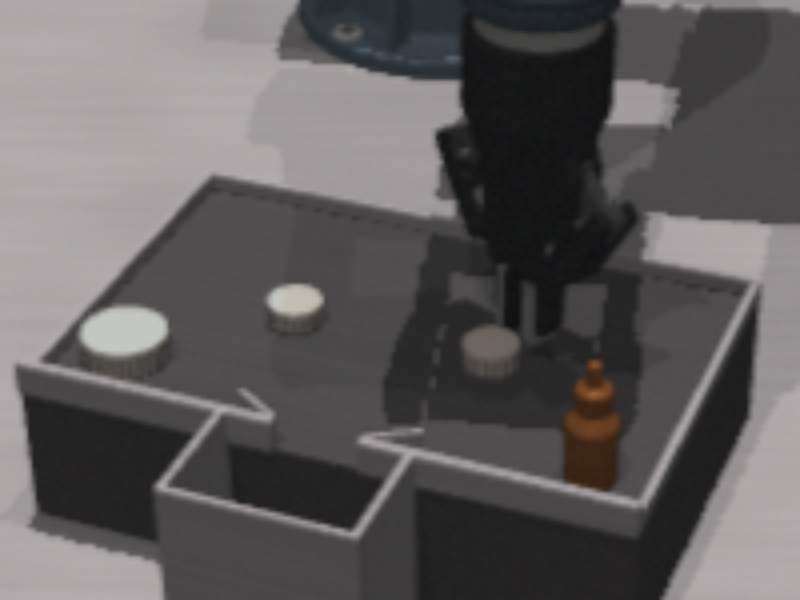

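Emit:
drive_tool(
  deltas=[
    [[0,0,-0.004],0],
    [[0.0057,-0.0082,-0.002],-0.015],
    [[0.0057,-0.0082,0],-0.015],
    [[0.0057,-0.0082,0],-0.015],
    [[0.0057,-0.0082,0],-0.015],
    [[0.0057,-0.0082,0],0],
    [[0,0,0],0],
  ],
)

```text
time_s: 7.35
eef_pos: [0.5871, 0.0183, 0.0842]
eef_rot: [0.016, 0.439, 0.898, -0.001]
wrist_force: [-0.1, -1.2, 0.3]
opening: 0.143
```

```bash
python3 -c "
from h import *
st('s9')"
```

```text
t 7.35 pos [0.5871 0.0183 0.0842] ax [ 0.028 -0.017 -0.999] tray [14.6 33.1] push deg -33.3 F [-0.1 -1.2  0.3]
```

View pics/s9.png

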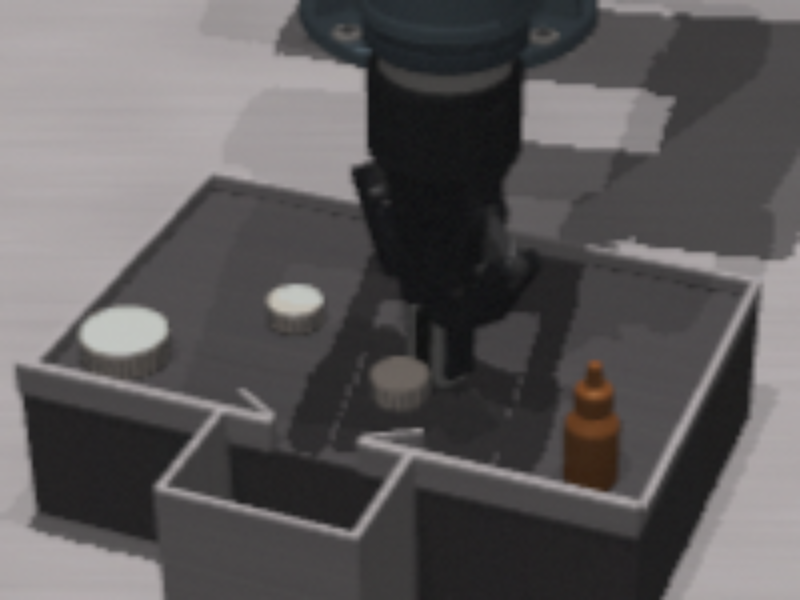

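```bash
python3 - <<'E'
from h import *
s=camera('scene')
print(w2t(ray(s,400/4+210-.4,376/4+150-.4,.094)), w2t(ray(s,400/4+210-.4,383/4+150-.4,.087)))
E
```

```text
[39.29420498 19.55400969] [35.8022417  18.03807627]
```

Emit:
drive_tool(
  deltas=[
    [[0.0043,-0.0067,0],0],
    [[0.0043,-0.0067,0],0],
    [[0.0043,-0.0067,0],0],
    [[0,0,0],0],
    [[-0.005,0.0063,0],0],
    [[-0.0025,-0.0039,0],0.14],
    [[-0.0025,-0.0039,0],0.14],
    [[-0.0025,-0.0039,0],0.14],
    [[-0.0025,-0.0039,0],0.14],
    [[0,0,0],0],
  ],
)

```text
time_s: 8.45
eef_pos: [0.5815, -0.008, 0.0832]
eef_rot: [0.014, 0.162, 0.987, 0.003]
wrist_force: [-0.0, -0.2, -0.4]
opening: 0.138
```

```bash
python3 -c "
from h import *
st('s10')"
```

```text
t 8.45 pos [ 0.5815 -0.008   0.0832] ax [ 0.029  0.002 -1.   ] tray [17.8  6.5] push deg 0.1 F [-0.  -0.2 -0.4]
```

View pics/s10.png

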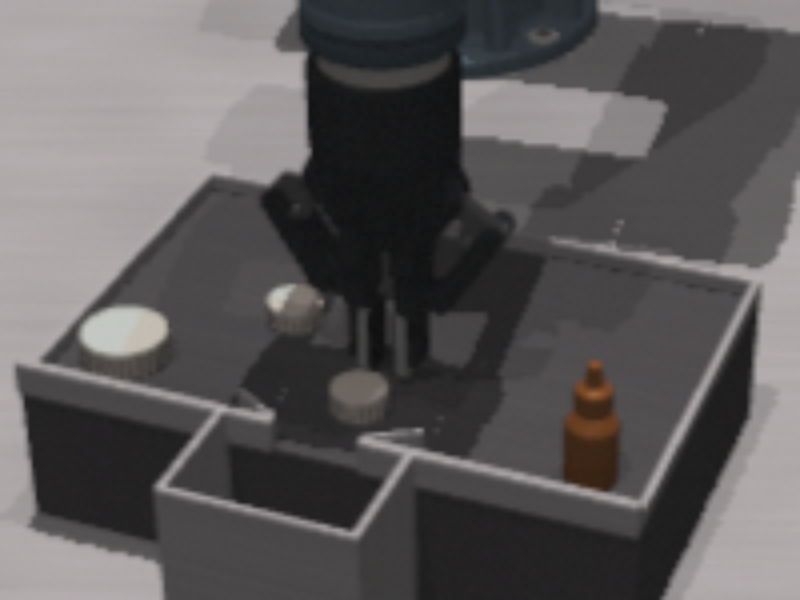

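```bash
python3 - <<'E'
from h import *
s=camera('scene')
print(w2t(ray(s,358.5/4+210-.4,390/4+150-.4,.094)), w2t(ray(s,358.5/4+210-.4,397/4+150-.4,.087)))
E
```

```text
[57.92497576  4.71772411] [54.49785279  3.09227941]
```

Cap 1 is at tray (56, 4), straight ahead of the squared-up fingers. Pushing through.

Emit:
drive_tool(
  deltas=[
    [[0.0085,-0.006,0],0],
    [[0.0092,-0.0042,0],0],
    [[0.0093,-0.004,0],0],
    [[0.0093,-0.0037,0],0],
    [[0.0094,-0.0034,0],0],
    [[0.0095,-0.0032,0],0],
    [[0.006,-0.002,0],0],
    [[0,0,0],0],
    [[0,0,0],0],
  ],
)

```text
time_s: 9.45
eef_pos: [0.65, -0.0363, 0.083]
eef_rot: [0.015, 0.168, 0.986, 0.004]
wrist_force: [-0.9, -0.2, -1.4]
opening: 0.137
```

```bash
python3 -c "
from h import *
st('s11')"
```

```text
t 9.45 pos [ 0.65   -0.0363  0.083 ] ax [ 0.03   0.002 -1.   ] tray [91.7  1.8] push deg -0.6 F [-0.9 -0.2 -1.4]
```

View pics/s11.png

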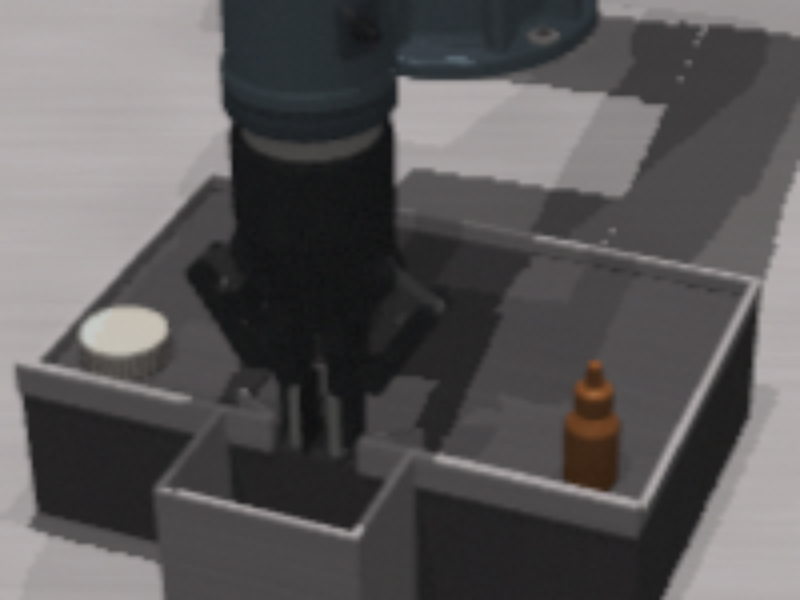

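Fingertips clear, nothing on the gate line. Lifting, moving behind the right cap at tray (-7, -58).

Emit:
drive_tool(
  deltas=[
    [[-0.005,0.002,0.02],0],
    [[-0.005,0.002,0.025],0],
    [[-0.024,-0.0073,0],0.125],
    [[-0.024,-0.0073,0],0.125],
    [[-0.024,-0.0073,0],0.125],
    [[-0.024,-0.0073,0],0.125],
    [[-0.024,-0.0073,0],0.125],
    [[-0.02,-0.0073,0],0],
    [[0,0,0],0],
  ],
)

```text
time_s: 10.4
eef_pos: [0.4909, -0.074, 0.1292]
eef_rot: [0.012, -0.157, 0.987, 0.008]
wrist_force: [-0.0, 0.2, 0.3]
opening: 0.14
```

```bash
python3 - <<'E'
from h import *
st('s12')
c=camera('top');cv2.imwrite('pics/t12.png',cv2.resize(c['frame'][165:315,230:430],None,fx=4,fy=4)[:,:,::-1])
for ce,s in whites(c,120):
    if 230<ce[0]<410 and 170<ce[1]<330: print(ce.round(1),s,w2t(ray(c,*ce,.094)).round(1),w2t(ray(c,*ce,.018)).round(1))
E
```

```text
t 10.4 pos [ 0.4909 -0.074   0.1292] ax [ 0.022  0.019 -1.   ] tray [-46.7 -85.2] push deg 36.9 F [-0.   0.2  0.3]
[349.9 199.4] [344 194  13  12 114] [ 1.192e+02 -1.000e-01] [139.7   3.6]
```

View pics/t12.png

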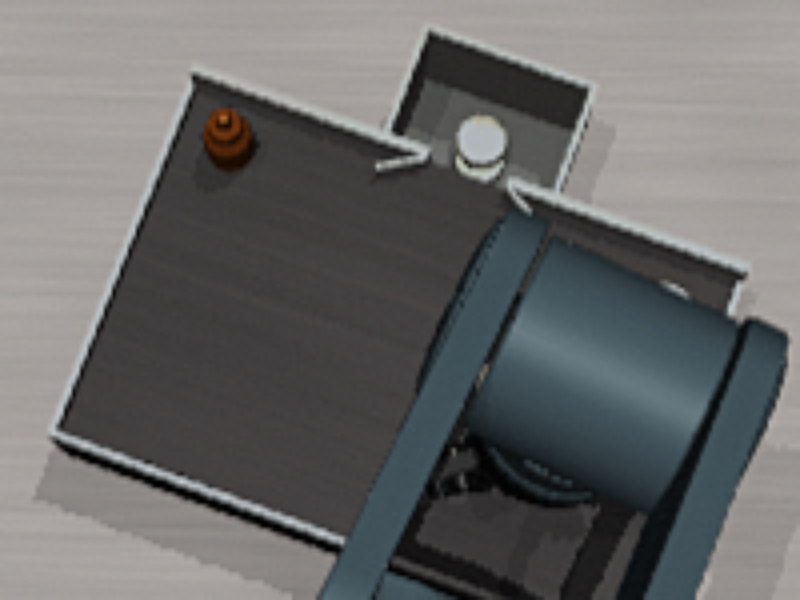

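View pics/s12.png

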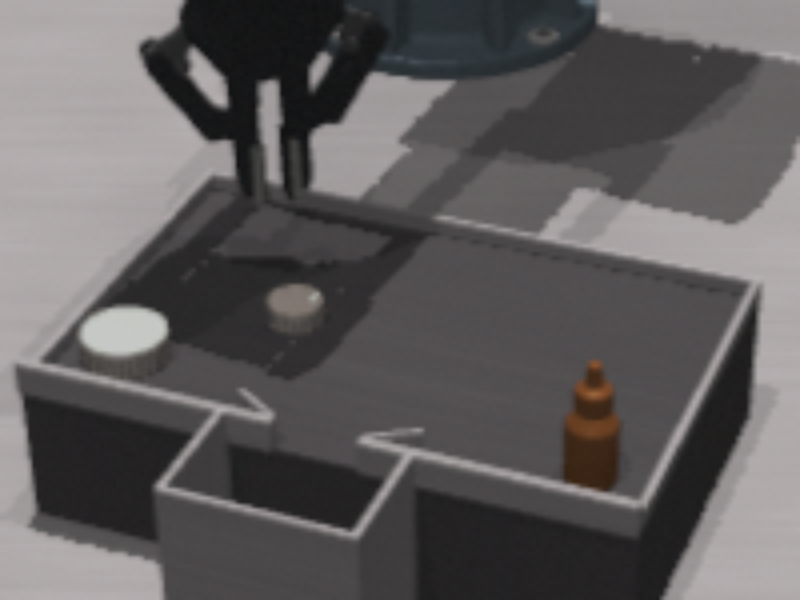

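Cap 1 is down in the slot, resting partly on cap 2 and still. Cap 3 is in its original place at (295,300) in the scene zoom, ahead of the fingers.

Emit:
drive_tool(
  deltas=[
    [[0.0015,-0.0046,-0.02],0.03],
    [[0,0,-0.015],0],
    [[0,0,-0.009],0],
    [[0,0,-0.002],0],
    [[0.008,0.0031,0],0],
    [[0.008,0.0031,0],0],
    [[0.005,0.002,0],0],
    [[0,0,0],0],
  ],
)

```text
time_s: 11.3
eef_pos: [0.5247, -0.0691, 0.0858]
eef_rot: [0.017, -0.173, 0.985, 0.005]
wrist_force: [-0.7, -0.5, -0.1]
opening: 0.141
```

```bash
python3 -c "
from h import *
st('s13')"
```

```text
t 11.3 pos [ 0.5247 -0.0691  0.0858] ax [ 0.032  0.017 -0.999] tray [-16.2 -69.7] push deg 38.8 F [-0.7 -0.5 -0.1]
```

View pics/s13.png

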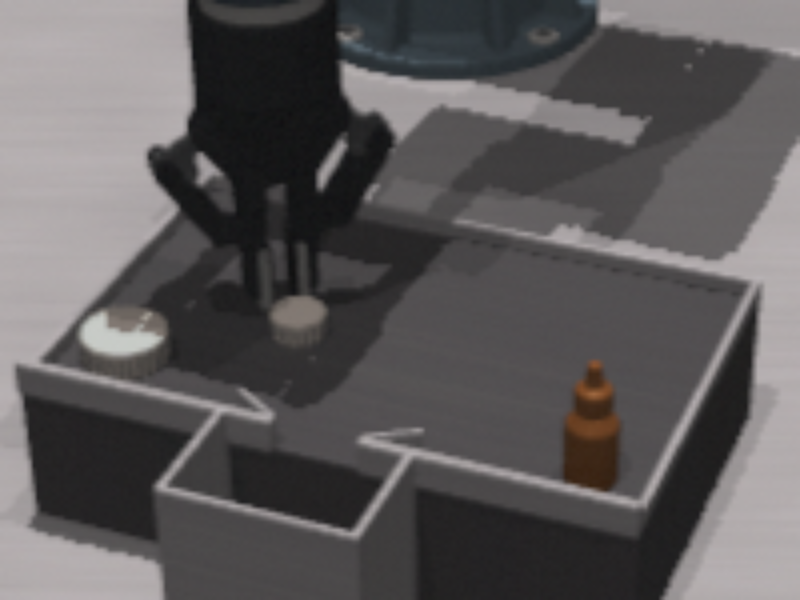

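```bash
python3 - <<'E'
from h import *
s=camera('scene')
print(w2t(ray(s,299/4+210-.4,314/4+150-.4,.094)), w2t(ray(s,299/4+210-.4,321/4+150-.4,.087)))
E
```

```text
[  5.56569836 -51.04616814] [  2.10309559 -52.88456131]
```

Emit:
drive_tool(
  deltas=[
    [[0.0082,0.0038,-0.001],0.015],
    [[0.0082,0.0038,0],0.015],
    [[0.0082,0.0038,0],0.015],
    [[0.0082,0.0038,0],0],
    [[0.0082,0.0038,0],0],
    [[0.0082,0.0038,0],0],
    [[0,0,0],0],
  ],
)

```text
time_s: 12.1
eef_pos: [0.5778, -0.0443, 0.0848]
eef_rot: [0.017, -0.197, 0.98, 0.006]
wrist_force: [0.7, 0.3, 0.3]
opening: 0.143
```

```bash
python3 -c "
from h import *
st('s14')"
```

```text
t 12.1 pos [ 0.5778 -0.0443  0.0848] ax [ 0.032  0.018 -0.999] tray [ 26.  -29.1] push deg 41.5 F [0.7 0.3 0.3]
```

View pics/s14.png

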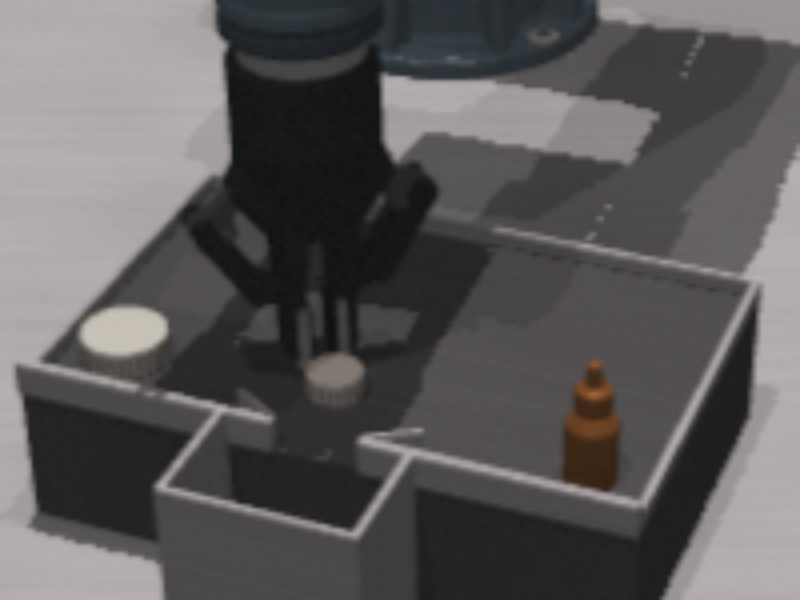

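Emit:
drive_tool(
  deltas=[
    [[0.006,0.003,0],0],
    [[0.0045,0.0025,0],0],
    [[0,0,0],0],
    [[-0.0075,-0.0033,0],0],
    [[-0.0003,0.005,0],-0.145],
    [[-0.0003,0.005,0],-0.145],
    [[-0.0003,0.005,0],-0.145],
    [[-0.0003,0.005,0],-0.145],
    [[-0.0003,0.005,0],-0.145],
    [[0,0,0],0],
  ],
)

```text
time_s: 13.15
eef_pos: [0.5741, -0.0183, 0.0839]
eef_rot: [0.016, 0.176, 0.984, -0.0]
wrist_force: [0.2, 0.2, -0.6]
opening: 0.142
```

```bash
python3 -c "
from h import *
st('s15')"
```

```text
t 13.15 pos [ 0.5741 -0.0183  0.0839] ax [ 0.032 -0.007 -0.999] tray [14.2 -5.7] push deg -1.4 F [ 0.2  0.2 -0.6]
```

View pics/s15.png

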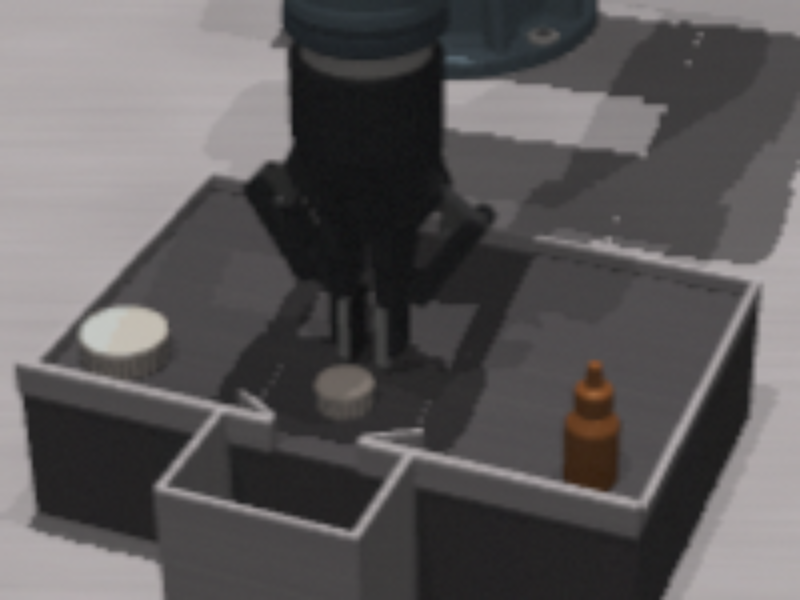

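```bash
python3 - <<'E'
from h import *
s=camera('scene')
print(w2t(ray(s,345/4+210-.4,383/4+150-.4,.094)), w2t(ray(s,345/4+210-.4,390/4+150-.4,.087)))
E
```

```text
[54.73061035 -3.96351747] [51.30818504 -5.63141623]
```

Emit:
drive_tool(
  deltas=[
    [[0.0096,-0.0025,0],0],
    [[0.0097,-0.0025,0],0],
    [[0.0097,-0.0025,0],0],
    [[0.0097,-0.0024,0],0],
    [[0.0097,-0.0024,0],0],
    [[0.0095,-0.0028,0],0],
    [[0.006,-0.002,0],0],
    [[0,0,0],0],
    [[0,0,0],0],
  ],
)

```text
time_s: 14.15
eef_pos: [0.6451, -0.0396, 0.0836]
eef_rot: [0.017, 0.17, 0.985, -0.001]
wrist_force: [0.3, 0.4, -0.2]
opening: 0.142
```

```bash
python3 -c "
from h import *
st('s16')"
```

```text
t 14.15 pos [ 0.6451 -0.0396  0.0836] ax [ 0.033 -0.007 -0.999] tray [88.2 -2.9] push deg -0.8 F [ 0.3  0.4 -0.2]
```

View pics/s16.png

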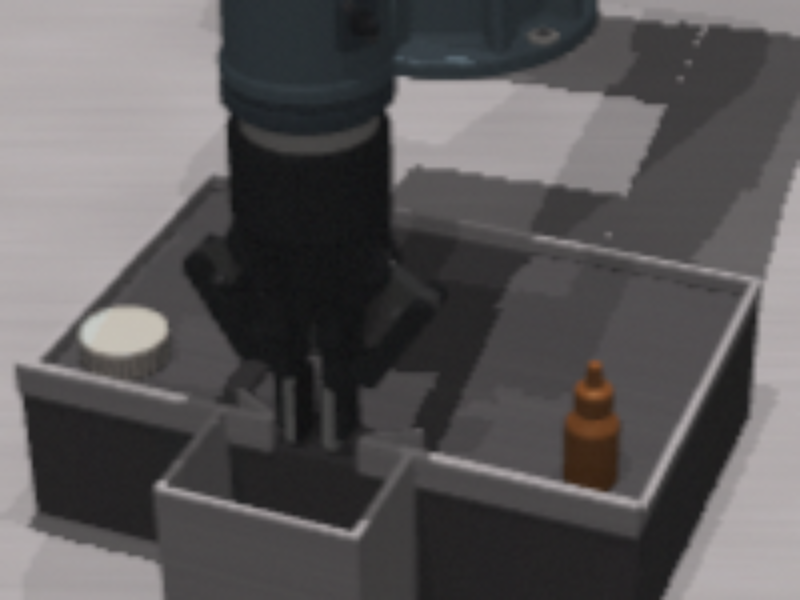

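The third cap has dropped too. Backing straight out, lifting and moving aside to check.

Emit:
drive_tool(
  deltas=[
    [[-0.01,0.0034,0.01],0],
    [[-0.01,0.0034,0.03],0],
    [[-0.01,0.003,0.04],0],
    [[-0.04,0.01,0.04],0],
    [[-0.045,0.02,0.02],0],
    [[-0.045,0.03,0],0],
    [[-0.045,0.04,0],0],
    [[-0.03,0.045,0],0],
    [[0,0.045,0],0],
    [[0,0,0],0],
  ],
)

```text
time_s: 15.2
eef_pos: [0.4178, 0.1505, 0.2197]
eef_rot: [0.018, 0.171, 0.985, 0.0]
wrist_force: [-0.6, 0.0, -0.0]
opening: 0.137
```

```bash
python3 - <<'E'
from h import *
st('s17')
c=camera('top');cv2.imwrite('pics/t17.png',cv2.resize(c['frame'][165:315,230:430],None,fx=4,fy=4)[:,:,::-1])
for ce,s in whites(c,120):
    if 330<ce[0]<410 and 170<ce[1]<330: print(ce.round(1),s,w2t(ray(c,*ce,.097)).round(1),w2t(ray(c,*ce,.018)).round(1))
E
```

```text
t 15.2 pos [0.4178 0.1505 0.2197] ax [ 0.035 -0.005 -0.999] tray [-188.2  103.7] push deg -0.9 F [-0.6  0.  -0. ]
[349.8 199.3] [344 194  13  12 115] [118.5  -0.2] [139.8   3.7]
[394.5 245.2] [385 235  20  21 324] [  54.7 -127.5] [  72.  -131.7]
```

View pics/t17.png

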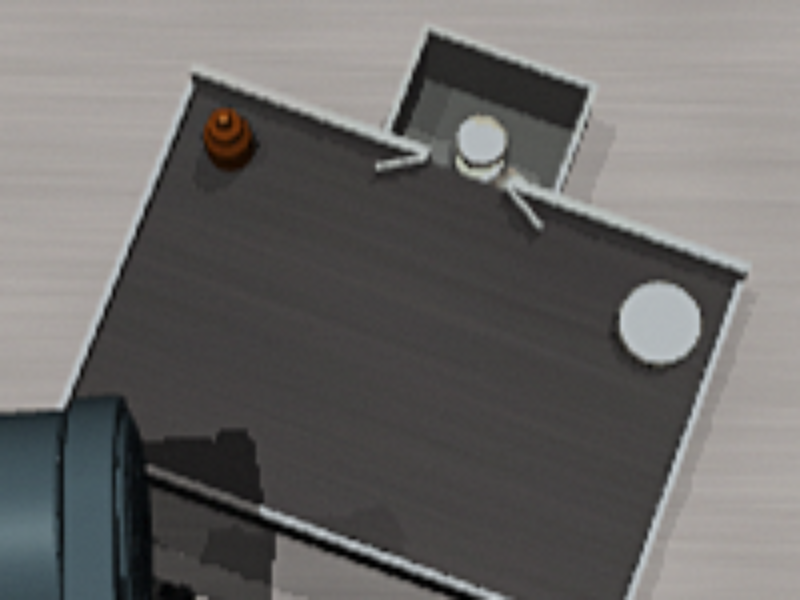

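View pics/s17.png

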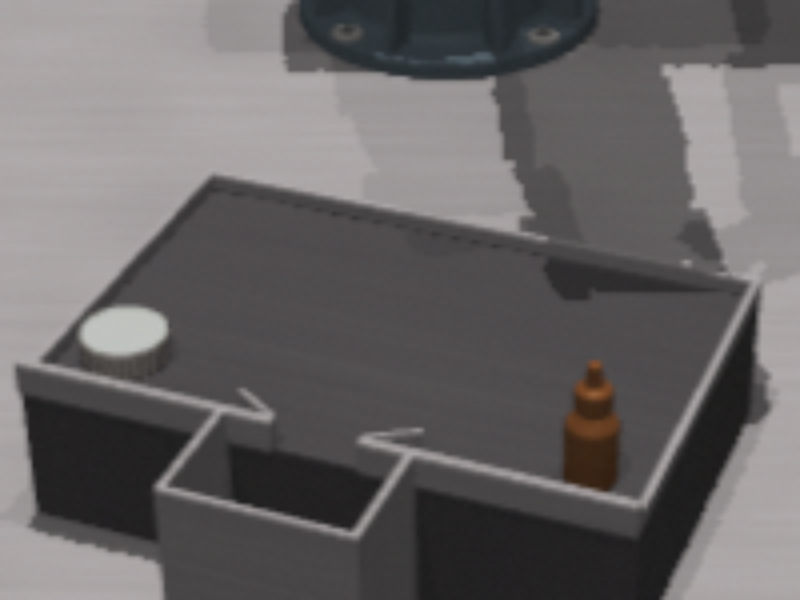

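The deck and gate are clear, and the lid and dropper are unmoved. The third cap isn't clearly visible in the slot, with only a hint near (510,172), so I'm looking closer.

```bash
python3 - <<'E'
from h import *
c=camera('top');z=c['frame'][168:222,318:388]
a=cv2.resize(z,None,fx=10,fy=10,interpolation=cv2.INTER_CUBIC);cv2.imwrite('pics/z18.png',np.clip(a.astype(int)*1.3,0,255).astype(np.uint8)[:,:,::-1])
c=camera('wrist');cv2.imwrite('pics/w18.png',c['frame'][:,:,::-1])
c=camera('scene');cv2.imwrite('pics/s18.png',c['frame'][:,:,::-1])
E
```

```text
(no output)
```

View pics/z18.png

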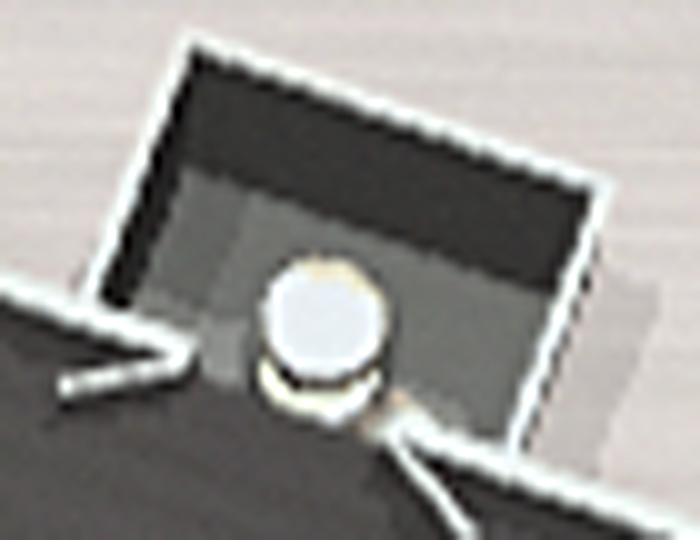

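View pics/s18.png

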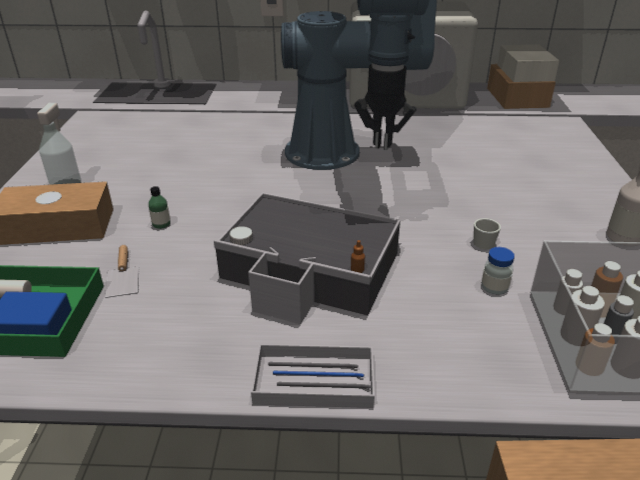

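A tan sliver shows at the right gate post, possibly cap 3's side below the deck edge. The overhead view can't see along the slot's near wall, so I'll use the wrist camera from above.

Emit:
drive_tool(
  deltas=[
    [[0.03,-0.02,0.03],0],
    [[0.04,-0.033,0],0],
    [[0.04,-0.033,0],0],
    [[0.04,-0.033,0],0],
    [[0.04,-0.033,0],0],
    [[0.03,-0.03,0],0],
    [[0,0,0],0],
  ],
)

```text
time_s: 16.15
eef_pos: [0.6349, -0.0479, 0.2457]
eef_rot: [0.015, 0.182, 0.983, -0.002]
wrist_force: [-0.2, 0.1, -0.2]
opening: 0.139
```

```bash
python3 - <<'E'
from h import *
st()
c=camera('wrist');cv2.imwrite('pics/w19.png',c['frame'][:,:,::-1]);print(c['eye'],w2t(c['eye']),Rm(c)[:,2])
print(proj(c,[*t2w(100,0),.08]),proj(c,[*t2w(133,0),.004]))
E
```

```text
t 16.15 pos [ 0.6349 -0.0479  0.2457] ax [ 0.028 -0.009 -1.   ] tray [ 81.2 -14.1] push deg -2.1 F [-0.2  0.1 -0.2]
[ 0.55570175 -0.01825746  0.38635837] [ -3.3192913  -11.56347363] [ 0.31785708 -0.11890441 -0.94065329]
(np.float64(337.2970120071237), np.float64(221.32589230087396)) (np.float64(334.66713074781524), np.float64(228.20606174554192))
```

View pics/w19.png

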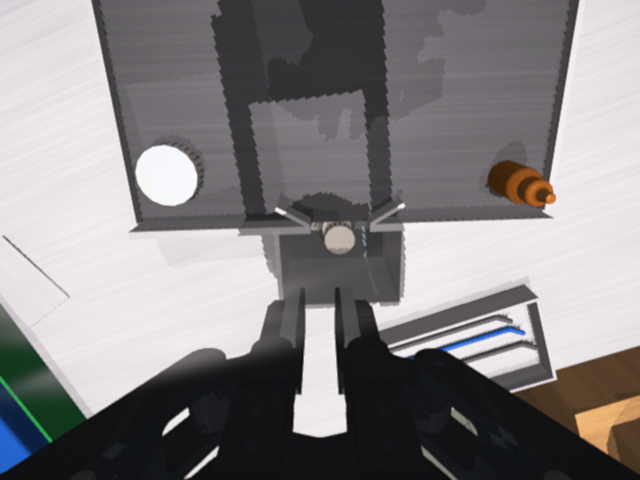

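The wrist camera sits on the robot side, so I'm moving it out over the slot.

Emit:
drive_tool(
  deltas=[
    [[0.03,-0.008,0.01],0],
    [[0.035,-0.009,0],0],
    [[0.035,-0.009,0],0],
    [[0.035,-0.009,0],0],
    [[0,0,0],0],
  ],
)

```text
time_s: 16.7
eef_pos: [0.7665, -0.0859, 0.2498]
eef_rot: [0.007, 0.185, 0.983, -0.0]
wrist_force: [-1.2, -0.2, 0.2]
opening: 0.139
```

```bash
python3 - <<'E'
from h import *
st()
c=camera('wrist');cv2.imwrite('pics/w20.png',c['frame'][:,:,::-1]);print(c['eye'],w2t(c['eye']),Rm(c)[:,2])
u,v=map(int,proj(c,[*t2w(125,0),.05]));print(u,v)
z=c['frame'][max(0,v-75):v+75,max(0,u-100):u+100]
cv2.imwrite('pics/w20z.png',cv2.resize(np.clip(z.astype(int)*1.4,0,255).astype(np.uint8),None,fx=4,fy=4,interpolation=cv2.INTER_CUBIC)[:,:,::-1])
E
```

```text
t 16.7 pos [ 0.7665 -0.0859  0.2498] ax [ 0.014 -0.003 -1.   ] tray [218.1  -7.6] push deg -2.5 F [-1.2 -0.2  0.2]
[ 0.68949523 -0.05652129  0.3917082 ] [135.66623711  -4.64691232] [ 0.30377364 -0.11584988 -0.94567457]
323 80
```

View pics/w20z.png

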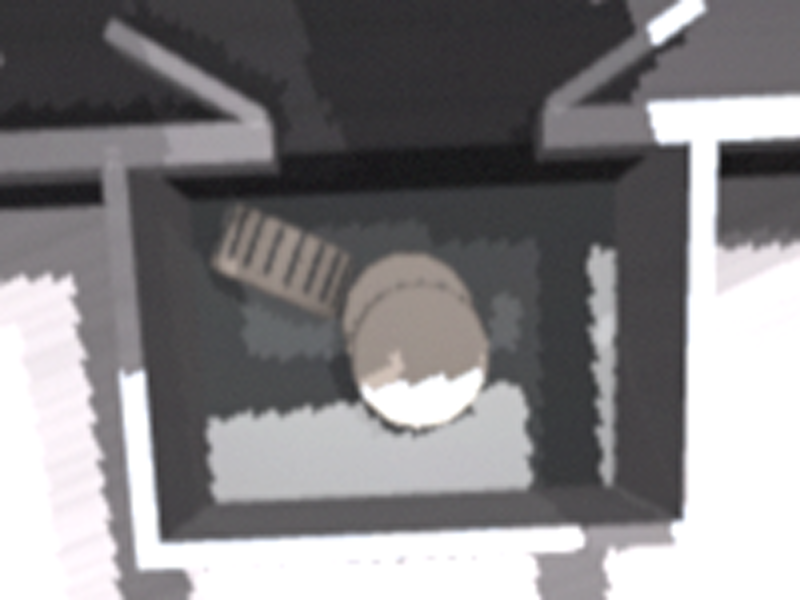

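All three caps are in the slot: two lie overlapping, and the third stands on its rim at about (280,260). A short wait will show whether they are at rest.

Emit:
drive_tool(
  deltas=[
    [[0,0,0],0],
    [[0,0,0],0],
    [[0,0,0],0],
    [[0,0,0],0],
    [[0,0,0],0],
    [[0,0,0],0],
    [[0,0,0],0],
    [[0,0,0],0],
  ],
)

```text
time_s: 17.55
eef_pos: [0.7617, -0.0838, 0.2548]
eef_rot: [0.008, 0.185, 0.983, -0.0]
wrist_force: [-0.1, -0.1, 0.2]
opening: 0.14
```

```bash
python3 - <<'E'
from h import *
st()
c=camera('wrist')
z=c['frame'][5:155,223:423]
cv2.imwrite('pics/w21z.png',cv2.resize(np.clip(z.astype(int)*1.4,0,255).astype(np.uint8),None,fx=4,fy=4,interpolation=cv2.INTER_CUBIC)[:,:,::-1])
a=cv2.imread('pics/s18.png')[:,:,::-1].astype(int);b=cv2.imread('pics/scene0.png')[:,:,::-1].astype(int);s=camera('scene')['frame'].astype(int)
for n,(u,v) in dict(lid=(241,234),drop=(358,262),jar=(497,270),flask=(159,208),cup=(486,234),spat=(122,268)).items():
    print(n,[np.abs(k[v-14:v+14,u-14:u+14]-b[v-14:v+14,u-14:u+14]).mean().round(1) for k in(a,s)])
E
```

```text
t 17.55 pos [ 0.7617 -0.0838  0.2548] ax [ 0.015 -0.003 -1.   ] tray [212.9  -7.2] push deg -2.5 F [-0.1 -0.1  0.2]
lid [np.float64(1.3), np.float64(4.9)]
drop [np.float64(1.1), np.float64(5.7)]
jar [np.float64(1.1), np.float64(8.0)]
flask [np.float64(1.3), np.float64(9.4)]
cup [np.float64(1.1), np.float64(8.7)]
spat [np.float64(1.6), np.float64(13.5)]
```

View pics/w21z.png

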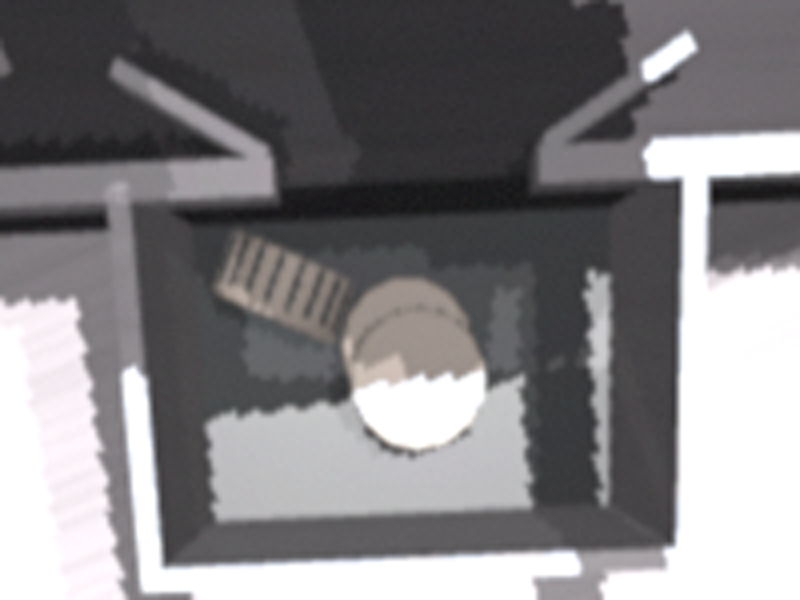

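The caps are at rest between the two views, 0.85 s apart. Handing in.

```bash
python3 -c "
from bench import *
print(hand_in())"
```

```text
the job is handed in; nothing more can be done
None
```

All three screw caps are in the slot. I swept them through the gate one at a time with the slightly opened fingertips: middle first, then left, then right. None was picked up. The job was handed in at about 17.6 s of the 64 s allowed.

- **Caps:** The last wrist-camera views show two caps lying overlapped on the slot floor and the third standing on its rim beside them. Nothing moved between two views 0.85 s apart. I saw the first two caps at rest before pushing the next one in.
- **Everything else:** The jar lid's measured position was unchanged. Around the lid, dropper, jar, flask, cup and spatula, a scene picture taken after the last push matched the starting one.
- **Checks that disagreed:**
  - The overhead camera could not show the third cap, because it is hidden by the slot's near wall. Only the wrist camera confirmed it.
  - In the very last scene picture, all six of those areas differed a bit more from the start. I took this for a brightness change from the arm's new position and did not look into it further.
- **Forces:** The wrist-force readings I saw stayed below about 2 N.

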